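# Clear a planished box lid and rock its stake out of the holder

## Robot

A 7-joint arm with a two-finger parallel gripper is mounted at the origin on a cart in front of the work surface, level with it; the furniture and walls round the work are solid. World frame = base frame: x ahead of the robot, y to its left, z up, the work surface at z = 0. Lengths are in m, angles in rad, forces in N, time in s.
With the tool pointing down it reaches from about 0.35 to 0.9 m from the base axis. Payload 8.1 kg.
Tool frame: the origin (TCP) lies on the centre line of the jaws, within the pads' length; the fingertips stand 19 mm ahead of it and the grasp point (between the pads) is the TCP (arm.tip_reach is the distance from the TCP to the fingertips, in m); z points along the fingers, y is the line along which they close (so a half turn about z gives the same grasp; the last joint's range is limited). The gripper opens to 92 mm and grips with 3 to 60 N. Pads are 19 mm wide; open, the fingers measure 130 mm over their backs; the gripper's body (75 mm by 190 mm) begins 47 mm behind the grasp point.
Start: joints at [-1.34, 0.434, 0.025, 1.573, -0.012, 1.134, -0.075], TCP at [0.205, 0.591, 0.246] pointing down, gripper open.
Joint ranges: [-2.62, 2.62], [-0.44, 2.09], [-1.27, 1.32], [0.08, 2.57], [-1.32, 4.46], [0.12, 2], [-2.74, 2.74]. Speed limits (rad/s): [2.22, 2.22, 3.01, 3.01, 3.14, 3.14, 3.14].

## Interface

Orientations are given as a rotation vector (axis times angle).
In Python, from cell import arm gives the robot as it stands.
- The arm moves only by the tool arm_command, never from a script. Its argument "targets" is a list that holds one entry, the list of rows, each a list of 6 numbers: the shift along the tool's x, y, z in m, then the turn, a rotation vector about the tool's x, y, z in rad. A call has 1 to 10 rows; each row shifts and turns the commanded pose from where the row before left it, along the tool's axes as they then stand; what a row does not reach is not made up. A row lasts 1/8 s, in which the tool goes at most 62.5 mm and 10.7 degrees, less where a joint would pass 70% of its speed; a pose out of reach is approached as far as the arm can. A call with a gripper value outside its range is refused whole. "jaw" is the finger opening in m, from 0 to 0.0918, set as the call begins (left out, the last holds). The fingers move at their own pace and stop on an object; "newtons" is the grip in N (left out, the last holds). Time passes only in rows, so rows that do not move let the fingers close. It gives the time, the measured TCP pose, the force, the opening and the grip force at its end, in the units of the state.
- arm.observe(): the state, without advancing time (a new reading comes with each control period).
- arm.get_image(name): name is "scene" or "side" or "wrist"; returns a dict with "pixels" (480x640x3 uint8, red, green, blue), "z_map" (480x640 float32, m along the optical axis (not along the pixel's ray), 0 where there is no reading), "fx", "fy", "cx", "cy" (pixels), "dist" ([k1, k2, p1, p2, k3] as OpenCV has them; the pictures are not rectified), "xyz" and "rotation" of the camera in the world; the wrist camera has in their place "T_tool_cam" (4x4, takes a point from camera to tool coordinates, whose origin is the TCP and whose axes are the flange's). Camera axes: x right, y down, z forward; pixel columns grow to the right and rows downward; lengths in m; the calibration is good to about 2 mm. A picture is of the moment at which its call begins: read the wrist's pose just before it.
- arm.sign_off(): hands the job in; it is judged then, once.
The state is a dict: "clock": time; "joints": joint angles; "dq": joint speeds; "joint_efforts": joint torques, N m; "position": TCP position; "ee_rot": TCP orientation; "force": force on the tool from outside, world axes, zero at the start; "ft_torque": the same for the moment, N m; "width": opening from 0.0 (shut) to 1.0 (fully open); "gripper_force": force on a finger pad.
Only numpy, scipy, OpenCV 4.12 (cv2) and the standard library are available. Lean on these libraries where they do the work, as an engineer would, in place of code of your own. Each camera call takes 0.05 s, during which the arm holds its last target. There are 200 camera calls.

## Task

The brass box lid on top of the stake is finished: drop it into the flat cream tin whose hinged lid stands open. Then free the stake, whose tang sits tight in the holder: the holder is not bolted down and a straight pull only brings it along, so rock the stake side to side, left and right as far as its socket lets it, many times, easing it up little by little as it swings until the tang comes out, and do not lift or tip the holder. Finish while still holding the stake, upright and still, just clear above its socket (a finger's breadth or two) and touching nothing else, and leave the scriber and the saw where they lie.

Things in the scene. Friction and masses are not known exactly. Their poses are not given: they have to be found in the camera images.
- holder: Stake holder, dark steel, loose, 1.5 kg: round foot 100 mm across, 14 mm high, and a post 50 mm (x) by 46 mm (y) that ends 62 mm above the bench, with a straight socket in its top. Origin: centre of the foot's underside, on the socket's axis; z up, y left-right (the way the stake rocks), +x to the back, where a plunger barrel sticks out 21 mm from the post, 28 mm above the bench.
- socket_mouth (a point): Centre of the socket's mouth, 62 mm above the holder's origin, axes as the holder's. Socket 48 mm deep (floor 14 mm above the bench). The tang is tight in x; in y it has 2.5 mm play on either side, so the stake can lean about 6 degrees either way when home, more as it rises. It leaves the mouth after 48 mm of lift.
- plunger_nose (a point): Point in the socket, 14 mm above its floor, where a hidden spring plunger presses the tang's back face with about 17 N. A straight pull brings the holder along. Only while the stake swings does the grip give way: lifting 1 mm during each swing of about 5 degrees left to 5 degrees right (or back) draws it out, until the tang's end has passed the plunger (15 mm up); then it is loose.
- stake: Steel stake in the holder, 0.28 kg (varies), 106 mm long. Origin: centre of the tang's lower end, at the start on the socket floor, 14 mm above the bench; z up along it, x and y as the holder's. Upward: tang 14 mm (x) by 16 mm (y) to 57 mm; collar 27 mm across to 64 mm; thin neck; flat round head 32 mm across from 84 to 106 mm, the place to grip (may be gripped hard).
- tang_tip (a point): The centre of the tang's lower end (the stake's origin).
- stake_top (a point): The centre of the head's flat top, 106 mm above the stake's origin.
- box_lid: Finished round brass box lid, 41 mm across, 13 mm high, wall and top 2.5 mm thick, 35 g, open side down, sitting loosely over the stake's head like a cap. Origin: centre of its open rim, 95.5 mm above the stake's origin (109.5 mm above the bench) at the start; its flat top is 13 mm above the rim; z up.
- lid_mid (a point): The centre of the box lid: on its axis, half way up (6.5 mm above the rim).
- work_tin: Flat cream tin for finished work, fixed, standing open: tray 62 mm (x) by 80 mm (y), walls 2 mm thick and 12 mm high, inside about 55 by 74 mm with rounded corners, floor 2 mm above the bench. Origin: centre of its underside; z up. Its lid stands open along the long side at +x, rising to about 75 mm above the bench and leaning back.
- work_tin_lid (a joint): Hinge of the tin's lid: 0 shut, about 1.75 rad as it stands open. It need not be moved.
- saw: Piercing saw frame, 225 x 78 mm, lying behind the work. To be left alone.
- scriber: Scriber with a boxwood handle, 116 mm long and 12 mm thick, lying between holder and tin. To be left alone.
Things that resemble listed ones, but are neither listed nor needed, are in the scene too. There is more than one size of the box_lid; the job needs the largest.

How it is judged:
By the outcome, as a careful person would: the job done as asked, in the order asked, and still so for the second after the job is handed in, while the arm keeps its last pose, push and grip.
It also fails if it takes over 61 s, if anything falls off the work surface, if the arm or the gripper's body presses on something with over 40 N, if the wrist force passes 120 N, or if a joint passes its speed limit or range.

## Working session

There is one attempt and no reset: what is moved stays moved. The work goes in short steps, Python scripts to look and compute and a tool call to move; the robot and the scene stay as the last step left them, time stands still between calls to the robot, and variables do not carry over. Pictures are saved under pics/ and viewed, at most 10 in all, crops included, and the job is handed in when it is done.

Besides the shell and the picture viewer there is one more tool, called as name(argument=value, ...) on one line, values as JSON. arm_command: Moves the arm, as the interface text tells. Its arguments: {"type":"object","properties":{"targets":{"type":"array","items":{"type":"array","items":{"type":"array","items":{"type":"number"}}}},"jaw":{"type":"number"},"newtons":{"type":"number"}},"required":["targets"]}

```bash
mkdir -p pics; ls
cat > h.py <<'E'
import numpy as np, cv2
from scipy.spatial.transform import Rotation as R
from cell import arm
def cam(name):
    s=arm.observe(); im=arm.get_image(name)
    if name=="wrist":
        T=np.eye(4); T[:3,:3]=R.from_rotvec(s["ee_rot"]).as_matrix(); T[:3,3]=s["position"]
        im["T"]=T@np.array(im["T_tool_cam"])
    else:
        T=np.eye(4); r=np.array(im["rotation"]); T[:3,:3]=r if r.shape==(3,3) else R.from_rotvec(r).as_matrix(); T[:3,3]=im["xyz"]; im["T"]=T
    return im
def world(im):
    h,w=im["z_map"].shape
    u,v=np.meshgrid(np.arange(w,dtype=np.float64),np.arange(h,dtype=np.float64))
    K=np.array([[im["fx"],0,im["cx"]],[0,im["fy"],im["cy"]],[0,0,1]])
    n=cv2.undistortPoints(np.stack([u.ravel(),v.ravel()],1)[:,None],K,np.array(im["dist"]))[:,0].reshape(h,w,2)
    z=im["z_map"]; P=np.dstack([n[...,0]*z,n[...,1]*z,z])
    W=P@im["T"][:3,:3].T+im["T"][:3,3]; W[z==0]=np.nan
    return W
def save(im,f): cv2.imwrite("pics/"+f,cv2.cvtColor(im["pixels"],cv2.COLOR_RGB2BGR))
E
python3 - <<'E'
from h import *
print(arm.observe())
for n in ["scene","side"]:
    im=cam(n); save(im,n+"0.png"); np.savez(n+"0.npz",W=world(im),p=im["pixels"])
    print(n,im["xyz"],im["T"][:3,:3].round(2).tolist())
E
```

```text
pics
{'clock': 0.0, 'joints': array([-1.33961426,  0.43521322,  0.02500002,  1.57409509, -0.01161369,
        1.13402329, -0.07510762]), 'dq': array([ 2.16677882e-03,  3.12883703e-04,  1.18682610e-04,  1.82566250e-05,
       -1.29236584e-03,  7.99795454e-04, -2.26176821e-03]), 'joint_efforts': array([-9.30656461e-04, -6.67870545e+01,  9.84629206e-01, -3.14460790e+01,
       -6.04690472e-02,  4.32076387e-02,  1.47812366e-04]), 'position': array([0.20466404, 0.59002162, 0.24495212]), 'ee_rot': array([-5.22019507e-01, -3.09779337e+00,  2.49573555e-03]), 'force': array([-1.2501853 , -0.11154997, -0.12419618]), 'ft_torque': array([ 0.02268615,  0.03034981, -0.00018788]), 'gripper_force': 0.0, 'width': 0.9988138864343004}
scene [ 0.0511771  -0.40613048  0.71646253] [[0.56, -0.6, 0.57], [-0.83, -0.41, 0.37], [0.01, -0.68, -0.73]]
side [0.39352514 0.62126717 0.56818846] [[-0.98, -0.13, 0.16], [-0.2, 0.53, -0.83], [0.02, -0.84, -0.54]]
```

View pics/scene0.png

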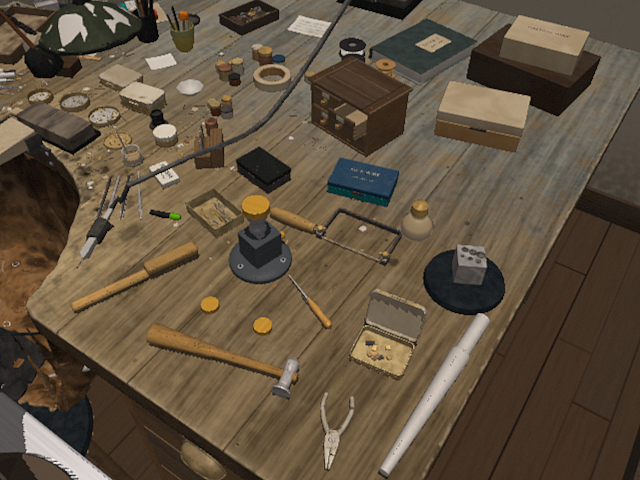

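View pics/side0.png

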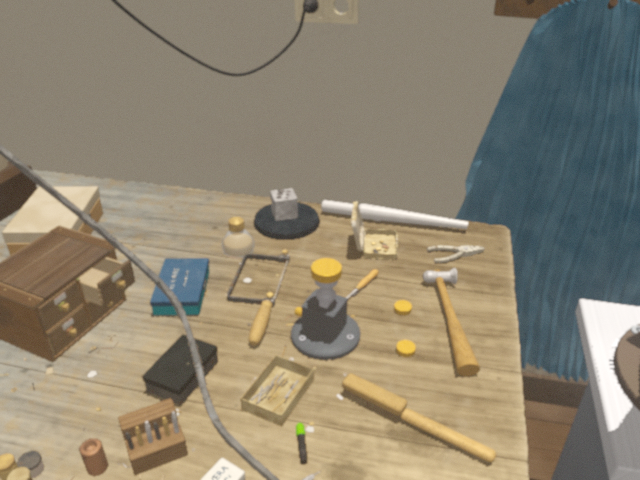

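The scene view shows the box lid on the stake at (256,203), holder at (260,255), scriber at (310,300) and tin tray at (382,352), with its lid standing behind at (395,315). The side view shows lid at (326,270), holder at (326,325) and tin at (380,243). Next I measure these.

Run:
```python
import numpy as np, cv2
for n,lid,tin in [("scene",(256,203),(382,352)),("side",(326,270),(380,245))]:
    d=np.load(n+"0.npz"); W=d["W"]
    c=W[lid[1],lid[0]]; print(n,"lid px",c,"tin px",W[tin[1],tin[0]])
    A=W.reshape(-1,3); A=A[~np.isnan(A[:,0])]
    near=A[np.hypot(*(A[:,:2]-c[:2]).T)<0.08]
    top=near[(near[:,2]>c[2]-.004)&(near[:,2]<c[2]+.006)]; print("lid top",len(top),top.mean(0),np.ptp(top,0), "bench",np.median(A[(np.abs(A[:,2])<.02)][:,2]))
    (m,r)=cv2.minEnclosingCircle(top[:,:2].astype(np.float32)); print("circ",m,r)
    for lo,hi in [(.020,.058),(.011,.016),(.058,.066)]:
        q=near[(near[:,2]>lo)&(near[:,2]<hi)][:,:2].astype(np.float32)
        if len(q)>5: print(lo,len(q),cv2.minAreaRect(q),cv2.minEnclosingCircle(q))
    t=W[tin[1],tin[0]]; nt=A[np.hypot(*(A[:,:2]-t[:2]).T)<0.075]
    q=nt[(nt[:,2]>.006)&(nt[:,2]<.016)][:,:2].astype(np.float32); print("tin",len(q),cv2.minAreaRect(q))
    q=nt[(nt[:,2]>.02)]; print("tinlid",q.mean(0),q.max(0),cv2.minAreaRect(q[:,:2].astype(np.float32)))
    # face normals
    z=W; gx=np.roll(W,-2,1)-np.roll(W,2,1); gy=np.roll(W,-2,0)-np.roll(W,2,0); N=np.cross(gx,gy); N/=np.linalg.norm(N,axis=2,keepdims=True)
    m=(np.hypot(W[...,0]-c[0],W[...,1]-c[1])<.04)&(W[...,2]>.024)&(W[...,2]<.055)&(abs(N[...,2])<.3)
    a=np.degrees(np.arctan2(N[m][:,1],N[m][:,0]))%180; print("normals",np.histogram(a,18,(0,180))[0], "mod90", np.degrees(np.angle(np.mean(np.exp(4j*np.radians(a))))/4))
```

```text
scene lid px [0.52863089 0.0146532  0.122894  ] tin px [ 0.48615494 -0.23117932  0.00095991]
lid top 472 [0.52505352 0.01381477 0.12284437] [0.04210648 0.0428571  0.00729446] bench 0.001024234526310508
circ (0.5258743166923523, 0.015327317640185356) 0.02201022021472454
0.02 735 ((0.5330897569656372, 0.005933601409196854), (0.04574405774474144, 0.07458028197288513), 62.096534729003906) ((0.5359869003295898, 0.012419406324625015), 0.03946584090590477)
0.011 878 ((0.5189958214759827, 0.008616901934146881), (0.07854379713535309, 0.09754101186990738), 36.23158264160156) ((0.5253872275352478, 0.013491088524460793), 0.049034349620342255)
0.058 562 ((0.528317928314209, 0.01436055451631546), (0.04809633642435074, 0.052303485572338104), 76.33983612060547) ((0.5283271074295044, 0.014902038499712944), 0.03291892260313034)
tin 794 ((0.48781341314315796, -0.23015272617340088), (0.07082854211330414, 0.07850373536348343), 7.914825439453125)
tinlid [ 0.52727926 -0.22471597  0.04616123] [ 0.53954898 -0.18486341  0.07565235] ((0.5252298712730408, -0.22504866123199463), (0.021057337522506714, 0.08087092
[... 688 characters left out ...]
5997549295425), 3.1901185512542725) ((0.5269656181335449, 0.040872033685445786), 0.0653078705072403)
0.058 621 ((0.5270532369613647, 0.01734042540192604), (0.047474537044763565, 0.05165419727563858), 77.43901062011719) ((0.5263904333114624, 0.016444100067019463), 0.03294099494814873)
tin 318 ((0.48800522089004517, -0.2467089593410492), (0.06678446382284164, 0.12188830971717834), 8.207442283630371)
tinlid [ 0.52385099 -0.22034537  0.04923445] [ 0.5360411  -0.18064523  0.07279855] ((0.5179716944694519, -0.24538329243659973), (0.12975889444351196, 0.038358286023139954), 81.06169891357422)
normals [ 28   0  23   9   3  25 112 128  96  52  18   6   5   7   7  31 124  39] mod90 -13.165282235317997
```

```bash
cat >> h.py <<'E'
def go(x,y,z,yaw,step=.055,rot=8):
    """rows from present pose to TCP x,y,z, tool down, tool y axis at world angle yaw (deg)"""
    s=arm.observe(); R0=R.from_rotvec(s["ee_rot"]); a=np.radians(yaw)
    yt=np.array([np.cos(a),np.sin(a),0]); zt=np.array([0,0,-1.]); R1=R.from_matrix(np.stack([np.cross(yt,zt),yt,zt],1))
    d=np.array([x,y,z])-s["position"]; rv=(R0.inv()*R1).as_rotvec()
    n=int(max(1,np.ceil(np.linalg.norm(d)/step),np.ceil(np.degrees(np.linalg.norm(rv))/rot)))
    dt=R0.inv().apply(d)
    print("n",n,"total",dt.round(4),"per row",(dt/n).round(4),"rv/row",(rv/n).round(4), "pos",s["position"].round(4),"t",round(s["clock"],2))
E
python3 - <<'E'
from h import *
for n in ["scene","side"]:
    A=np.load(n+"0.npz")["W"].reshape(-1,3); A=A[~np.isnan(A[:,0])]
    q=A[(A[:,2]>.09)&(A[:,0]>.1)&(A[:,0]<1.0)&(A[:,1]>-.45)&(A[:,1]<.75)]
    g=np.unique((q[:,:2]/.08).round().astype(int),axis=0)
    print(n,[(round(a*.08,2),round(b*.08,2),round(float(q[((q[:,:2]/.08).round()==[a,b]).all(1)][:,2].max()),2)) for a,b in g])
go(.47,.015,.27,76.5)
E
```

```text
scene [(np.float64(0.48), np.float64(0.0), 0.13), (np.float64(0.56), np.float64(0.0), 0.13), (np.float64(0.56), np.float64(0.48), 0.18), (np.float64(0.56), np.float64(0.56), 0.18), (np.float64(0.64), np.float64(0.16), 0.12), (np.float64(0.64), np.float64(0.4), 0.2), (np.float64(0.64), np.float64(0.48), 0.23), (np.float64(0.64), np.float64(0.56), 0.23), (np.float64(0.64), np.float64(0.64), 0.1), (np.float64(0.64), np.float64(0.72), 0.17), (np.float64(0.72), np.float64(0.08), 0.18), (np.float64(0.72), np.float64(0.16), 0.15), (np.float64(0.72), np.float64(0.4), 0.2), (np.float64(0.72), np.float64(0.48), 0.23), (np.float64(0.72), np.float64(0.72), 0.13), (np.float64(0.8), np.float64(0.0), 0.11), (np.float64(0.8), np.float64(0.08), 0.24), (np.float64(0.8), np.float64(0.48), 0.19), (np.float64(0.88), np.float64(0.0), 0.11), (np.float64(0.88), np.float64(0.08), 0.27), (np.float64(0.88), np.float64(0.16), 0.11), (np.float64(0.88), np.float64(0.56), 0.09), (np.float64(0.88), np.float64(0.64), 0.11), (np.float64(0.96), np.float64(0.0), 0.11), (np.float64(0.96), np.float64(0.08), 0.11), (np.fl
[... 219 characters left out ...]
p.float64(0.64), np.float64(0.16), 0.12), (np.float64(0.72), np.float64(0.08), 0.18), (np.float64(0.72), np.float64(0.16), 0.15), (np.float64(0.8), np.float64(0.0), 0.1), (np.float64(0.8), np.float64(0.08), 0.24), (np.float64(0.88), np.float64(0.0), 0.11), (np.float64(0.88), np.float64(0.08), 0.29), (np.float64(0.88), np.float64(0.16), 0.11), (np.float64(0.96), np.float64(-0.48), 0.29), (np.float64(0.96), np.float64(-0.4), 0.36), (np.float64(0.96), np.float64(0.0), 0.1), (np.float64(0.96), np.float64(0.08), 0.11), (np.float64(0.96), np.float64(0.16), 0.11)]
n 12 total [-0.4391 -0.4564 -0.0243] per row [-0.0366 -0.038  -0.002 ] rv/row [-0.0001  0.     -0.0082] pos [0.2047 0.5901 0.245 ] t 0.1
```

arm_command(targets=[[[-0.0366,-0.038,-0.002,0,0,-0.008],[-0.0366,-0.038,-0.002,0,0,-0.008],[-0.0366,-0.038,-0.002,0,0,-0.008],[-0.0366,-0.038,-0.002,0,0,-0.008],[-0.0366,-0.038,-0.002,0,0,-0.008],[-0.0366,-0.038,-0.002,0,0,-0.008],[-0.0366,-0.038,-0.002,0,0,-0.008],[-0.0366,-0.038,-0.002,0,0,-0.008],[-0.0366,-0.038,-0.002,0,0,-0.008],[-0.0366,-0.038,-0.002,0,0,-0.008]]], jaw=0.07)

```text
clock: 1.35
position: [0.4435, 0.1183, 0.2658]
ee_rot: [-0.397, -3.116, -0.0]
force: [1.1, 0.8, -0.0]
width: 0.761
gripper_force: 0.0
```

Run:
```python
from h import *
im=cam("wrist"); print(np.array(im["T_tool_cam"]).round(3).tolist()); save(im,"w1.png"); W=world(im); np.savez("w1.npz",W=W)
go(.5255,.0155,.25,76.5)
```

```text
[[-0.0, -0.956, -0.295, 0.08], [1.0, -0.0, 0.0, 0.0], [-0.0, -0.295, 0.956, -0.138], [0.0, 0.0, 0.0, 1.0]]
n 3 total [-0.1009 -0.0724  0.0167] per row [-0.0336 -0.0241  0.0056] rv/row [-0.0006  0.001  -0.0082] pos [0.4465 0.1115 0.2663] t 1.4
```

arm_command(targets=[[[-0.0336,-0.024,0.016,0,0.001,-0.008],[-0.0336,-0.024,0.016,0,0.001,-0.008],[-0.0336,-0.024,0.016,0,0.001,-0.008],[0,0,0,0,0,0]]])

```text
clock: 1.9
position: [0.5237, 0.0227, 0.2162]
ee_rot: [-0.367, -3.115, 0.003]
force: [-0.7, -0.9, 0.0]
width: 0.76
gripper_force: 0.0
```

Run:
```python
from h import *
im=cam("wrist"); save(im,"w2.png"); W=world(im); np.savez("w2.npz",W=W)
A=W.reshape(-1,3); A=A[~np.isnan(A[:,0])]; near=A[np.hypot(A[:,0]-.5255,A[:,1]-.0155)<.07]
for lo,hi in [(.117,.13),(.055,.066),(.01,.018)]:
    q=near[(near[:,2]>lo)&(near[:,2]<hi)]; f=q[:,:2].astype(np.float32)
    if len(f)>5: print(lo,len(q),q.mean(0),cv2.minAreaRect(f),cv2.minEnclosingCircle(f))
go(.5255,.0155,.126,76.5)
```

```text
0.117 3582 [0.52445613 0.0162085  0.12173646] ((0.5252906680107117, 0.015999432653188705), (0.040102746337652206, 0.04022564738988876), 64.27378845214844) ((0.525431215763092, 0.015961194410920143), 0.02059517428278923)
0.055 1707 [0.51257441 0.02023905 0.06105968] ((0.519338071346283, 0.01791546866297722), (0.045382414013147354, 0.033741459250450134), 75.11035919189453) ((0.5197511911392212, 0.01752198114991188), 0.02785814180970192)
0.01 4487 [0.51231111 0.02059751 0.01261065] ((0.5194052457809448, 0.018343526870012283), (0.0948825255036354, 0.08224783837795258), 71.61801147460938) ((0.5246282815933228, 0.016298433765769005), 0.048293113708496094)
n 2 total [-0.0049 -0.0081  0.0907] per row [-0.0024 -0.0041  0.0454] rv/row [-0.0006 -0.0023  0.0015] pos [0.5231 0.0246 0.2167] t 1.95
```

View pics/w2.png

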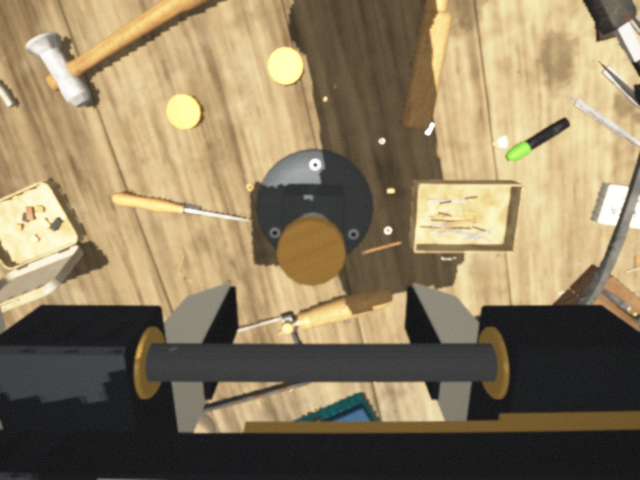

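arm_command(targets=[[[-0.0015,-0.003,0.03,0,-0.002,0.001],[-0.0015,-0.003,0.03,0,-0.002,0.001],[-0.0015,-0.002,0.028,0,-0.001,0.001],[0,0,0,0,0,0],[0,0,0,0,0,0]]])

```text
clock: 2.58
position: [0.526, 0.0177, 0.1307]
ee_rot: [0.363, 3.118, 0.001]
force: [0.3, -0.2, 0.5]
width: 0.763
gripper_force: 0.0
```

Run:
```python
from h import *
go(.5253,.016,.128,76)
```

```text
n 1 total [ 0.0003 -0.0018  0.0027] per row [ 0.0003 -0.0018  0.0027] rv/row [0.0008 0.0027 0.0124] pos [0.526  0.0177 0.1307] t 2.58
```

arm_command(targets=[[[0,-0.0018,0.0025,0,0.002,0.01],[0,0,0,0,0,0],[0,0,0,0,0,0]]])

```text
clock: 2.95
position: [0.5255, 0.0151, 0.1275]
ee_rot: [0.381, 3.118, 0.001]
force: [-0.1, 0.1, -0.2]
width: 0.763
gripper_force: 0.0
```

arm_command(targets=[[[0,0,0,0,0,0],[0,0,0,0,0,0],[0,0,0,0,0,0],[0,0,0,0,0,0]]], jaw=0.03, newtons=10)

```text
clock: 3.45
position: [0.5253, 0.0151, 0.1271]
ee_rot: [-0.38, -3.118, -0.0]
force: [0.5, 0.3, 0.8]
width: 0.437
gripper_force: 10.0
```

arm_command(targets=[[[0,0,-0.008,0,0,0],[0,0,-0.015,0,0,0],[0,0,-0.025,0,0,0],[0,0,-0.025,0,0,0],[0,0,-0.005,0,0,0]]])

```text
clock: 4.08
position: [0.5265, 0.0151, 0.2075]
ee_rot: [0.38, 3.115, 0.002]
force: [0.7, 0.4, -0.3]
width: 0.44
gripper_force: 10.0
```

Run:
```python
from h import *
print(arm.observe()["width"])
W=np.load("w2.npz")["W"];A=W.reshape(-1,3); A=A[~np.isnan(A[:,0])]
q=A[(np.hypot(A[:,0]-.48,A[:,1]+.23)<.08)&(A[:,2]>.007)&(A[:,2]<.018)]; print(cv2.minAreaRect(q[:,:2].astype(np.float32)),len(q),q.min(0),q.max(0))
go(.484,-.231,.185,98,.045)
```

```text
0.4397445200602656
((0.4859084188938141, -0.22966164350509644), (0.06796284019947052, 0.08023740351200104), 7.896829605102539) 1362 [ 0.44727822 -0.26704662  0.00701187] [ 0.52457314 -0.18590679  0.01797052]
n 6 total [-0.0179 -0.2491  0.0221] per row [-0.003  -0.0415  0.0037] rv/row [ 0.0002  0.0006 -0.0638] pos [0.5265 0.0151 0.2075] t 4.08
```

arm_command(targets=[[[-0.003,-0.0415,0.004,0,0,0],[-0.003,-0.0415,0.004,0,0,0],[-0.003,-0.0415,0.004,0,0,0],[-0.003,-0.0415,0.004,0,0,0],[-0.003,-0.0415,0.004,0,0,0],[-0.003,-0.0415,0.004,0,0,0],[0,0,0.015,0,0,-0.128],[0,0,0.015,0,0,-0.128],[0,0,0.015,0,0,-0.128],[0,0,0,0,0,0]]])

```text
clock: 5.32
position: [0.4819, -0.2307, 0.1351]
ee_rot: [0.22, -3.132, -0.002]
force: [0.8, 0.4, -0.6]
width: 0.435
gripper_force: 10.0
```

Run:
```python
from h import *
im=cam("wrist"); save(im,"w3.png"); W=world(im); A=W.reshape(-1,3); A=A[~np.isnan(A[:,0])]
q=A[(np.hypot(A[:,0]-.48,A[:,1]+.23)<.08)&(A[:,2]>.007)&(A[:,2]<.016)]; print(cv2.minAreaRect(q[:,:2].astype(np.float32)),len(q))
q=A[(np.hypot(A[:,0]-.48,A[:,1]+.23)<.03)]; print("z",np.percentile(q[:,2],[5,50,95]))
go(.482,-.230,.037,98,.04)
```

```text
((0.48853927850723267, -0.24971166253089905), (0.06744775176048279, 0.11841487884521484), 7.932962417602539) 1407
z [0.00038218 0.1934773  0.22217536]
n 3 total [0.0002 0.0009 0.0988] per row [0.0001 0.0003 0.0329] rv/row [ 0.0002 -0.0003 -0.0005] pos [ 0.4825 -0.2309  0.1358] t 5.38
```

View pics/w3.png

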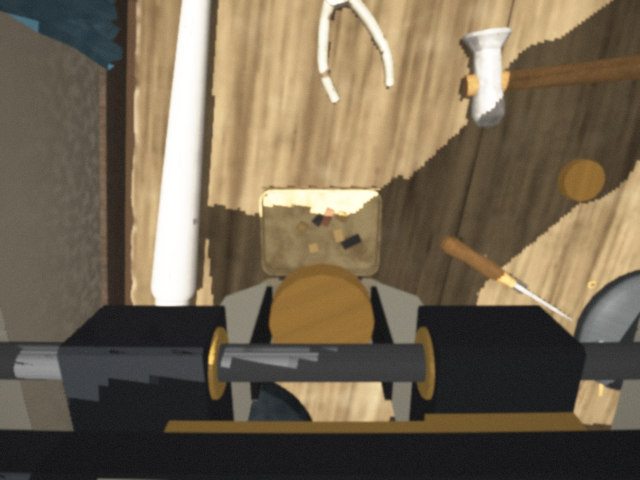

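arm_command(targets=[[[0,0,0.035,0,0,0],[0,0,0.035,0,0,0],[0,0.0005,0.02,0,0,0],[0,0,0.01,0,0,0],[0,0,0,0,0,0],[0,0,0,0,0,0]]])

```text
clock: 6.12
position: [0.4835, -0.2308, 0.0371]
ee_rot: [-0.22, 3.132, -0.001]
force: [-0.1, -0.4, 0.4]
width: 0.438
gripper_force: 10.0
```

arm_command(targets=[[[0,0,0,0,0,0],[0,0,0,0,0,0],[0,0,0,0,0,0],[0,0,-0.01,0,0,0],[0,0,-0.03,0,0,0],[0,0,-0.04,0,0,0],[0,0,-0.04,0,0,0]]], jaw=0.065)

```text
clock: 7.0
position: [0.4826, -0.2305, 0.1579]
ee_rot: [0.221, -3.134, -0.0]
force: [1.0, 0.1, 0.8]
width: 0.71
gripper_force: 0.0
```

Run:
```python
from h import *
im=cam("wrist"); save(im,"w4.png"); W=world(im); np.savez("w4.npz",W=W)
go(.5255,.016,.200,76,.045)
```

```text
n 6 total [-0.0751  0.2396 -0.0375] per row [-0.0125  0.0399 -0.0062] rv/row [-0.0003  0.0011  0.0641] pos [ 0.4849 -0.2318  0.1627] t 7.05
```

View pics/w4.png

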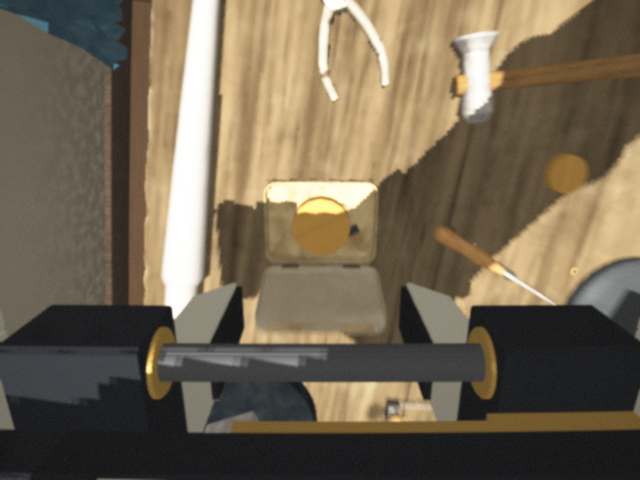

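The lid lies flat inside the tin at pixel (321,226). Back to the stake.

arm_command(targets=[[[-0.0125,0.04,-0.006,0,0,0],[-0.0125,0.04,-0.006,0,0,0],[-0.0125,0.04,-0.006,0,0,0],[-0.0125,0.04,-0.006,0,0,0.128],[-0.007,0.041,-0.006,0,0,0.128],[-0.0017,0.0415,-0.006,0,0,0.128],[0,0,0,0,0,0],[0,0,0,0,0,0]]])

```text
clock: 8.05
position: [0.5226, 0.0166, 0.1923]
ee_rot: [0.379, 3.119, -0.0]
force: [-0.1, -0.6, -1.0]
width: 0.705
gripper_force: 0.0
```

Run:
```python
from h import *
im=cam("wrist"); W=world(im)
A=W.reshape(-1,3); A=A[~np.isnan(A[:,0])]; near=A[np.hypot(A[:,0]-.5255,A[:,1]-.0155)<.07]
for lo,hi in [(.114,.13),(.055,.066),(.01,.018)]:
    q=near[(near[:,2]>lo)&(near[:,2]<hi)]; f=q[:,:2].astype(np.float32)
    if len(f)>5: print(lo,len(q),q.mean(0),cv2.minAreaRect(f),cv2.minEnclosingCircle(f))
go(.5255,.016,.109,76)
```

```text
0.114 2569 [0.5241978  0.01620459 0.11904287] ((0.5251977443695068, 0.01603691652417183), (0.03158460557460785, 0.031137261539697647), 34.03937911987305) ((0.5252689123153687, 0.01586451567709446), 0.01620342582464218)
0.055 2498 [0.51654195 0.01822848 0.06108494] ((0.527055025100708, 0.015643589198589325), (0.04598962143063545, 0.05004799738526344), 75.06547546386719) ((0.527019739151001, 0.015588173642754555), 0.03286780044436455)
0.01 5147 [0.51210766 0.01948182 0.01259805] ((0.5205346345901489, 0.017471306025981903), (0.09560563415288925, 0.08604750782251358), 76.17738342285156) ((0.5243688821792603, 0.01620662957429886), 0.048228684812784195)
n 2 total [-0.0029  0.0008  0.0833] per row [-0.0014  0.0004  0.0416] rv/row [-0.0002  0.0001  0.0006] pos [0.5225 0.016  0.1923] t 8.1
```

arm_command(targets=[[[-0.0015,0.0003,0.035,0,0,0],[-0.0012,0.0003,0.035,0,0,0],[0,0,0.013,0,0,0],[0,0,0,0,0,0],[0,0,0,0,0,0]]])

```text
clock: 8.72
position: [0.5263, 0.0166, 0.1102]
ee_rot: [0.381, 3.117, 0.001]
force: [-0.2, -1.0, -0.3]
width: 0.708
gripper_force: 0.0
```

Run:
```python
from h import *
go(.5253,.0159,.109,75.8)
```

```text
n 1 total [ 0.0008 -0.0009  0.0012] per row [ 0.0008 -0.0009  0.0012] rv/row [0.0007 0.0016 0.0044] pos [0.5263 0.0166 0.1102] t 8.72
```

arm_command(targets=[[[0.0007,-0.0008,0.001,0,0,0],[0,0,0,0,0,0],[0,0,0,0,0,0],[0,0,0,0,0,0],[0,0,0,0,0,0],[0,0,0,0,0,0]]], jaw=0.02, newtons=50)

```text
clock: 9.48
position: [0.5247, 0.0163, 0.1083]
ee_rot: [0.381, 3.118, 0.0]
force: [-0.3, -1.0, 4.8]
width: 0.336
gripper_force: 50.0
```

Run:
```python
from h import *
s=arm.observe(); print(s["position"],s["force"],s["ft_torque"],s["width"],R.from_rotvec(s["ee_rot"]).as_matrix().round(3))
```

```text
[0.52473266 0.01625049 0.10828538] [-0.34294662 -0.96880597  4.80207195] [-0.40867736  0.24713193  0.02233761] 0.3357056154413954 [[-0.971  0.241  0.   ]
 [ 0.241  0.971 -0.   ]
 [-0.     0.    -1.   ]]
```

arm_command(targets=[[[0,0.0031,-0.0003,0.0436,0,0],[0,0.0031,-0.0003,0.0436,0,0],[0,-0.0031,-0.0002,-0.0436,0,0],[0,-0.0031,-0.0002,-0.0436,0,0],[0,-0.0031,-0.0002,-0.0436,0,0],[0,-0.0031,-0.0002,-0.0436,0,0]]])

```text
clock: 10.22
position: [0.5232, 0.0108, 0.1091]
ee_rot: [0.378, 3.105, 0.138]
force: [2.2, 0.4, -7.9]
width: 0.33
gripper_force: 50.0
```

```bash
cat >> h.py <<'E'
def st():
    s=arm.observe(); M=R.from_rotvec(s["ee_rot"]).as_matrix(); z=M[:,2]; yh=np.array([.245,.9695,0]); xh=np.array([.9695,-.245,0])
    tip=s["position"]+z*.095
    print("t",round(s["clock"],2),"lean y,x deg",np.degrees(np.arcsin(-z@yh)).round(2),np.degrees(np.arcsin(-z@xh)).round(2),"pos",s["position"].round(4),"tip rel",[round(float((tip-[.5253,.0159,0])@xh)*1e3,1),round(float((tip-[.5253,.0159,0])@yh)*1e3,1),round(tip[2]*1e3,1)],"F",s["force"].round(1),"T",s["ft_torque"].round(2),s["width"].round(3))
E
python3 -c "
from h import *
st()"
```

```text
Traceback (most recent call last):
  File "h.py", line 32, in st
    print("t",round(s["clock"],2),"lean y,x deg",np.degrees(np.arcsin(-z@yh)).round(2),np.degrees(np.arcsin(-z@xh)).round(2),"pos",s["position"].round(4),"tip rel",[round(float((tip-[.5253,.0159,0])@xh)*1e3,1),round(float((tip-[.5253,.0159,0])@yh)*1e3,1),round(tip[2]*1e3,1)],"F",s["force"].round(1),"T",s["ft_torque"].round(2),s["width"].round(3))
                                                                                                                                                                                                                                                                                                                                        ^^^^^^^^^^^^^^^^
AttributeError: 'float' object has no attribute 'round'
```

arm_command(targets=[[[0,0.0031,-0.0002,0.0436,0,0],[0,0.0031,-0.0002,0.0436,0,0],[0,0.0031,-0.0002,0.0436,0,0],[0,0.0031,-0.0002,0.0436,0,0],[0,-0.0032,-0.0002,-0.0436,0,0],[0,-0.0032,-0.0002,-0.0436,0,0],[0,-0.0032,-0.0002,-0.0436,0,0],[0,-0.0032,-0.0002,-0.0436,0,0]]])

```text
clock: 11.22
position: [0.5231, 0.0098, 0.1113]
ee_rot: [0.379, 3.105, 0.137]
force: [0.9, 1.8, -5.4]
width: 0.33
gripper_force: 50.0
```

```bash
sed -i 's/s\["width"\].round(3)/s["width"]/' h.py; python3 -c "
from h import *
st()"
```

```text
t 11.22 lean y,x deg -5.04 0.02 pos [0.5231 0.0098 0.1113] tip rel [-0.7, 1.9, np.float64(16.7)] F [ 0.9  1.8 -5.4] T [-0.33 -0.26  0.05] 0.33039512944335325
```

arm_command(targets=[[[0,0.0032,-0.0002,0.0436,0,0],[0,0.0032,-0.0002,0.0436,0,0],[0,0.0032,-0.0002,0.0436,0,0],[0,0.0032,-0.0002,0.0436,0,0],[0,-0.0032,-0.0002,-0.0436,0,0],[0,-0.0032,-0.0002,-0.0436,0,0],[0,-0.0032,-0.0002,-0.0436,0,0],[0,-0.0032,-0.0002,-0.0436,0,0]]])

```text
clock: 12.22
position: [0.5235, 0.0102, 0.1136]
ee_rot: [0.378, 3.104, 0.137]
force: [2.0, -0.2, -7.2]
width: 0.337
gripper_force: 50.0
```

arm_command(targets=[[[0,0.0032,-0.0002,0.0436,0,0],[0,0.0032,-0.0002,0.0436,0,0],[0,0.0032,-0.0002,0.0436,0,0],[0,0.0032,-0.0002,0.0436,0,0],[0,-0.0032,-0.0002,-0.0436,0,0],[0,-0.0032,-0.0002,-0.0436,0,0],[0,-0.0032,-0.0002,-0.0436,0,0],[0,-0.0032,-0.0002,-0.0436,0,0]]])

```text
clock: 13.22
position: [0.5235, 0.01, 0.1159]
ee_rot: [0.378, 3.104, 0.137]
force: [2.5, 0.3, -5.8]
width: 0.335
gripper_force: 50.0
```

Run:
```python
from h import *
st()
im=cam("side"); save(im,"s5.png"); W=world(im); A=W.reshape(-1,3); A=A[~np.isnan(A[:,0])]; near=A[np.hypot(A[:,0]-.5255,A[:,1]-.0155)<.05]
q=near[(near[:,2]>.006)&(near[:,2]<.02)]; print("foot",np.median(q[:,2]),cv2.minEnclosingCircle(q[:,:2].astype(np.float32)))
q=near[(near[:,2]>.054)&(near[:,2]<.07)]; print("post",np.median(q[:,2]),len(q))
W0=np.load("side0.npz")["W"].reshape(-1,3); W0=W0[~np.isnan(W0[:,0])]; near=W0[np.hypot(W0[:,0]-.5255,W0[:,1]-.0155)<.05]
q=near[(near[:,2]>.006)&(near[:,2]<.02)]; print("foot0",np.median(q[:,2]))
q=near[(near[:,2]>.054)&(near[:,2]<.07)]; print("post0",np.median(q[:,2]),len(q))
cv2.imwrite("pics/s5c.png",cv2.resize(cv2.cvtColor(im["pixels"][200:380,230:430],cv2.COLOR_RGB2BGR),None,fx=3,fy=3))
```

```text
t 13.22 lean y,x deg -5.07 -0.03 pos [0.5235 0.01   0.1159] tip rel [-0.3, 2.2, np.float64(21.3)] F [ 2.5  0.3 -5.8] T [-0.27 -0.4   0.03] 0.33476102402603236
foot 0.011696113590280222 ((0.5253900289535522, 0.017174331471323967), 0.04949331656098366)
post 0.06065440936053129 802
foot0 0.01166620742993807
post0 0.06060580505242691 728
```

View pics/s5c.png

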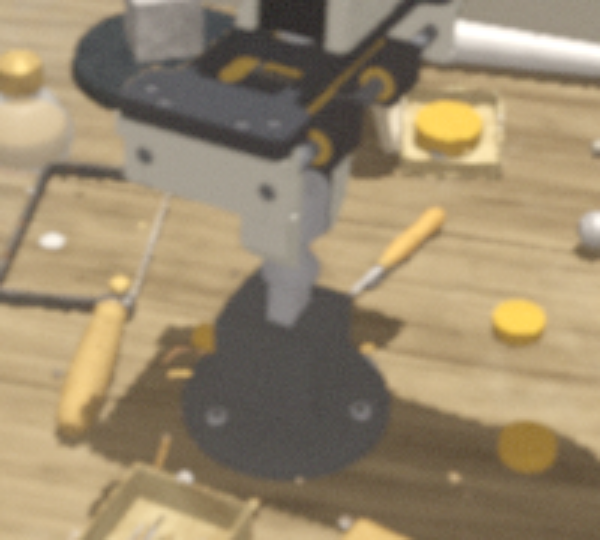

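The crop shows the holder flat at (285,400), the stake leaning and raised, and the lid flat in the tin at (448,127). Continue rocking.

arm_command(targets=[[[0,0.0033,-0.0002,0.0436,0,0],[0,0.0033,-0.0002,0.0436,0,0],[0,0.0033,-0.0002,0.0436,0,0],[0,0.0033,-0.0002,0.0436,0,0],[0,-0.0033,-0.0002,-0.0436,0,0],[0,-0.0033,-0.0002,-0.0436,0,0],[0,-0.0033,-0.0002,-0.0436,0,0],[0,-0.0033,-0.0002,-0.0436,0,0]]])

```text
clock: 14.28
position: [0.5234, 0.0104, 0.1179]
ee_rot: [0.378, 3.105, 0.137]
force: [2.6, -0.5, -5.4]
width: 0.334
gripper_force: 50.0
```

arm_command(targets=[[[0,0.0033,-0.0002,0.0436,0,0],[0,0.0033,-0.0002,0.0436,0,0],[0,0.0033,-0.0002,0.0436,0,0],[0,0.0033,-0.0002,0.0436,0,0],[0,-0.0033,-0.0002,-0.0436,0,0],[0,-0.0033,-0.0002,-0.0436,0,0],[0,-0.0033,-0.0002,-0.0436,0,0],[0,-0.0033,-0.0002,-0.0436,0,0]]])

```text
clock: 15.28
position: [0.5235, 0.0097, 0.1205]
ee_rot: [0.379, 3.104, 0.136]
force: [1.1, -2.0, -3.6]
width: 0.334
gripper_force: 50.0
```

arm_command(targets=[[[0,0.0034,-0.0002,0.0436,0,0],[0,0.0034,-0.0002,0.0436,0,0],[0,0.0034,-0.0002,0.0436,0,0],[0,0.0034,-0.0002,0.0436,0,0],[0,-0.0034,-0.0002,-0.0436,0,0],[0,-0.0034,-0.0002,-0.0436,0,0],[0,-0.0034,-0.0002,-0.0436,0,0],[0,-0.0034,-0.0002,-0.0436,0,0]]])

```text
clock: 16.27
position: [0.5236, 0.0098, 0.1228]
ee_rot: [0.379, 3.104, 0.136]
force: [0.3, -0.8, -0.4]
width: 0.333
gripper_force: 50.0
```

arm_command(targets=[[[0,0.0034,-0.0002,0.0436,0,0],[0,0.0034,-0.0002,0.0436,0,0],[0,0.0034,-0.0002,0.0436,0,0],[0,0.0034,-0.0002,0.0436,0,0],[0,-0.0034,-0.0002,-0.0436,0,0],[0,-0.0034,-0.0002,-0.0436,0,0],[0,-0.0034,-0.0002,-0.0436,0,0],[0,-0.0034,-0.0002,-0.0436,0,0]]])

```text
clock: 17.27
position: [0.5233, 0.0104, 0.1248]
ee_rot: [0.378, 3.105, 0.137]
force: [1.3, 1.0, -2.2]
width: 0.334
gripper_force: 50.0
```

```bash
python3 -c "
from h import *
st()"
```

```text
t 17.27 lean y,x deg -5.05 0.0 pos [0.5233 0.0104 0.1248] tip rel [-0.6, 2.5, np.float64(30.2)] F [ 1.3  1.  -2.2] T [-0.09 -0.25 -0.01] 0.3340046131690718
```

arm_command(targets=[[[0,0.0034,-0.0002,0.0436,0,0],[0,0.0034,-0.0002,0.0436,0,0],[0,0.0034,-0.0002,0.0436,0,0],[0,0.0034,-0.0002,0.0436,0,0],[0,-0.0034,-0.0002,-0.0436,0,0],[0,-0.0034,-0.0002,-0.0436,0,0],[0,0,0,0,0,0]]])

```text
clock: 18.15
position: [0.5245, 0.0157, 0.1267]
ee_rot: [-0.384, -3.118, 0.001]
force: [0.8, -0.4, -1.8]
width: 0.335
gripper_force: 50.0
```

```bash
python3 -c "
from h import *
st()"
```

```text
t 18.15 lean y,x deg 0.04 0.01 pos [0.5245 0.0157 0.1267] tip rel [-0.8, -0.4, np.float64(31.7)] F [ 0.8 -0.4 -1.8] T [-0.17 -0.18  0.06] 0.33538561392363886
```

arm_command(targets=[[[0,0,-0.001,0,0,0],[0,0,-0.002,0,0,0],[0,0,-0.002,0,0,0],[0,0,0,0,0,0]]])

```text
clock: 18.65
position: [0.5249, 0.017, 0.132]
ee_rot: [0.38, 3.118, 0.0]
force: [1.1, -0.3, -2.2]
width: 0.335
gripper_force: 50.0
```

arm_command(targets=[[[0,0,-0.003,0,0,0],[0,0,-0.004,0,0,0],[0,0,-0.004,0,0,0],[0,0,-0.004,0,0,0],[0,0,-0.004,0,0,0],[0,0,0,0,0,0]]])

```text
clock: 19.4
position: [0.5248, 0.0166, 0.1511]
ee_rot: [0.381, 3.118, 0.0]
force: [0.4, -0.1, -1.7]
width: 0.335
gripper_force: 50.0
```

arm_command(targets=[[[0,0,-0.004,0,0,0],[0,0,-0.005,0,0,0],[0,0,-0.005,0,0,0],[0,0,-0.005,0,0,0],[0,0,-0.004,0,0,0],[0,0,-0.002,0,0,0],[0,0,0,0,0,0],[0,0,0,0,0,0],[0,0,0,0,0,0],[0,0,0,0,0,0]]])

```text
clock: 20.65
position: [0.5247, 0.0166, 0.1757]
ee_rot: [-0.381, -3.118, 0.0]
force: [0.8, 0.7, -2.4]
width: 0.334
gripper_force: 50.0
```

Run:
```python
from h import *
st(); im=cam("side"); save(im,"s6.png"); W=world(im); A=W.reshape(-1,3); A=A[~np.isnan(A[:,0])]; near=A[np.hypot(A[:,0]-.5255,A[:,1]-.0155)<.05]
q=near[(near[:,2]>.006)&(near[:,2]<.02)]; print("foot",np.median(q[:,2]),cv2.minEnclosingCircle(q[:,:2].astype(np.float32)))
q=near[(near[:,2]>.05)&(near[:,2]<.14)]; print(np.histogram(q[:,2],18,(.05,.14))[0])
cv2.imwrite("pics/s6c.png",cv2.resize(cv2.cvtColor(im["pixels"][200:380,230:430],cv2.COLOR_RGB2BGR),None,fx=3,fy=3))
```

```text
t 20.65 lean y,x deg 0.0 0.01 pos [0.5247 0.0166 0.1757] tip rel [-0.8, 0.5, np.float64(80.7)] F [ 0.8  0.7 -2.4] T [0.06 0.04 0.01] 0.33447552032795297
foot 0.011714421278321507 ((0.5252305865287781, 0.017058901488780975), 0.049618739634752274)
[163 276 522   0   0   0  15  40  43  43  40  42  45  43  39  45  34  16]
```

View pics/s6c.png

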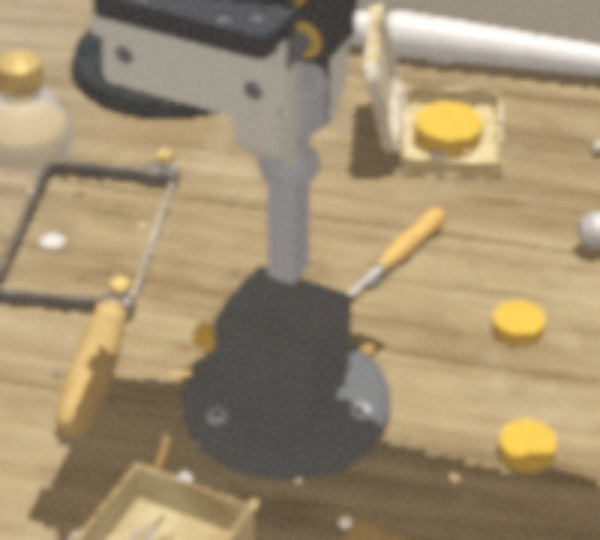

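The crop shows the stake upright and clear of the socket: its tip is at (288,280), about 19 mm above the mouth. The holder is flat and unmoved, and the lid is in the tin at (448,127). Handing in.

```bash
python3 -c "
from h import *
print(np.abs(arm.observe()['dq']).max()); print(arm.sign_off())"
```

```text
0.0016312121724268742
the job is handed in; nothing more can be done
None
```

The brass box lid lies flat in the cream tin, and the stake was rocked free and is held upright about 19 mm above its socket. The holder, scriber and saw were left in place, and the job was handed in at about 21 s.

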